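# Set out the sample jars on their colour dishes

## Task

Put the four sample jars with red, yellow, green and blue lids into the dishes of their own colour, one after another in the order listed on the screen: red first, then yellow, then green, then blue. Set each jar down upright and flat in its dish without dropping it, and leave the jars with the black and the white lid standing where they are.

Things in the scene. Friction and masses are not known exactly. Their poses are not given: they have to be found in the camera images.
- jar_red_center (a point): Sample jar, LOOSE: a plain upright cylinder 48 mm in diameter and 62 mm high, about 90 g, white plastic body with a RED screw lid (top 14 mm, same diameter as the body). This point is its centre, 31 mm above its underside; z is its upward axis.
- jar_yellow_center (a point): Sample jar, LOOSE: a plain upright cylinder 48 mm in diameter and 62 mm high, about 90 g, white plastic body with a YELLOW screw lid (top 14 mm, same diameter as the body). This point is its centre, 31 mm above its underside; z is its upward axis.
- jar_green_center (a point): Sample jar, LOOSE: a plain upright cylinder 48 mm in diameter and 62 mm high, about 90 g, white plastic body with a GREEN screw lid (top 14 mm, same diameter as the body). This point is its centre, 31 mm above its underside; z is its upward axis.
- jar_blue_center (a point): Sample jar, LOOSE: a plain upright cylinder 48 mm in diameter and 62 mm high, about 90 g, white plastic body with a BLUE screw lid (top 14 mm, same diameter as the body). This point is its centre, 31 mm above its underside; z is its upward axis.
- dish_red: RED round dish, FIXED to the bench: outer diameter 84 mm, rim 12 mm high, wall 4 mm, so the well is 76 mm wide; its floor is 5 mm above the bench. Origin: centre of its underside, at bench height; z up.
- dish_yellow: YELLOW round dish, FIXED to the bench: outer diameter 84 mm, rim 12 mm high, wall 4 mm, so the well is 76 mm wide; its floor is 5 mm above the bench. Origin: centre of its underside, at bench height; z up.
- dish_green: GREEN round dish, FIXED to the bench: outer diameter 84 mm, rim 12 mm high, wall 4 mm, so the well is 76 mm wide; its floor is 5 mm above the bench. Origin: centre of its underside, at bench height; z up.
- dish_blue: BLUE round dish, FIXED to the bench: outer diameter 84 mm, rim 12 mm high, wall 4 mm, so the well is 76 mm wide; its floor is 5 mm above the bench. Origin: centre of its underside, at bench height; z up.
- jar_black_center (a point): Bystander jar with a BLACK lid, LOOSE, same shape and size as the sample jars (48 mm diameter, 62 mm high); not to be moved. This point is its centre, 31 mm above its underside; z is its upward axis.
- jar_white_center (a point): Bystander jar with a WHITE lid, LOOSE, same shape and size as the sample jars (48 mm diameter, 62 mm high); not to be moved. This point is its centre, 31 mm above its underside; z is its upward axis.
There are look-alikes about, which are no part of the job. Leave any orange look-alike of the part that bears jar_blue_center alone.

How it is judged:
By the outcome, as a careful person would: the job done as asked, in the order asked, and still so for the second after the job is handed in, with the robot touching nothing.
It also fails if it takes over 99 s, if anything falls off the work surface, if the arm or the gripper's body presses on something with over 40 N, if the wrist force passes 120 N, or if a joint passes its speed limit or range.

## Robot

A 6-joint arm with a two-finger parallel gripper is mounted at the origin on the work surface. World frame = base frame: x ahead of the robot, y to its left, z up, the work surface at z = 0. Lengths are in m, angles in rad, forces in N, time in s.
With the tool pointing down it reaches from about 0.35 to 0.975 m from the base axis. Payload 4.9 kg.
Tool frame: the origin (TCP) lies on the front face of the gripper's body, between the roots of the fingers; the fingertips stand 73 mm ahead of it and the grasp point (between the pads) lies 54 mm ahead of it (manip.grip_point_offset is the distance from the TCP to the grasp point, in m); y points along the fingers, x is the direction in which the jaws open and shut, and the axes are right-handed (so a half turn about y gives the same grasp; the last joint's range is limited). The gripper opens to 85 mm and grips with 20 to 120 N. Pads are 22 mm wide; open, the fingers measure 114 mm over their backs; the gripper's body (76 mm by 85 mm) begins 54 mm behind the grasp point. The pads swing forward as they close: fully open they stand 13 mm farther back than shut.
Start: joints at [0.988, 0.053, 1.613, -0, 1.476, -0.119], TCP at [0.28, 0.559, 0.304] pointing down, gripper open.
Joint ranges: [-3.01, 3.01], [-1.01, 2.22], [0.06, 2.58], [-1.02, 4.17], [0.09, 2.62], [-3.14, 3.14]. Speed limits (rad/s): [2.57, 2.57, 3.14, 3.14, 3.14, 3.14].

## Interface

Orientations are given as a unit quaternion [w, x, y, z].
In Python, from plant import manip gives the robot as it stands.
- The arm moves only by the shell command python3 -m handwheel 'ROWS'. ROWS is JSON, a list of rows, each an object with "travel": the shift along the world's x, y, z in cm, a list of three; "angular": the turn, a rotation vector about the world's x, y, z in degrees, a list of three; "gripper": the finger opening in cm, from 0 to 8.54. A call has 1 to 20 rows; each row shifts and turns the commanded pose from where the row before left it; what a row does not reach is not made up. A row lasts 1/8 s, in which the tool goes at most 62.5 mm and 10.7 degrees, less where a joint would pass 70% of its speed; a pose out of reach is approached as far as the arm can. A call with a gripper value outside its range is refused whole. The fingers move at their own pace and stop on an object; the grip force is fixed at half the most. Time passes only in rows, so rows that do not move let the fingers close. It gives the time, the measured TCP pose, the force and the opening at its end, in the units of the state.
- manip.state(): the state, without advancing time (a new reading comes with each control period).
- manip.grab_frame(name): name is "scene" or "top"; returns the picture (480x640x3 uint8, blue, green, red); there is no depth.
- manip.calibration(name): a dict with "K" (3x3 intrinsics, pixels), "k1" (the pictures are not rectified: a ray, as slopes to the right and down, at radius r is drawn at 1 + k1 r^2 times it, then the intrinsics apply), "cam_to_world" (4x4, takes a point from camera to world coordinates). Camera axes: x right, y down, z forward; pixel columns grow to the right and rows downward; lengths in m; the calibration is good to about 2 mm. A picture is of the moment at which its call begins. calibration takes no time and is no camera call.
- manip.job_done(): hands the job in, once; it reports no verdict.
The state is a dict: "time": time; "joint_pos": joint angles; "joint_vel": joint speeds; "joint_efforts": joint torques, N m; "tool_pos": TCP position; "tool_rot": TCP orientation; "contact_force": force on the tool from outside, world axes, zero at the start; "ft_torque": the same for the moment, N m; "gripper_width": opening from 0.0 (shut) to 1.0 (fully open).
Only numpy, scipy, OpenCV 4.12 (cv2) and the standard library are available. Lean on these libraries where they do the work, as an engineer would, in place of code of your own. Each camera call takes 0.05 s, during which the arm holds its last target.

## Working session

There is one attempt and no reset: what is moved stays moved. The work goes in short steps, Python scripts to look and compute and a shell command to move; the robot and the scene stay as the last step left them, time stands still between calls to the robot, and variables do not carry over. Pictures are saved under pics/ and viewed, and the job is handed in when it is done.

```bash
mkdir -p pics; ls
python3 - <<'E'
from plant import manip
import cv2
print(manip.state())
for n in("scene","top"):
    cv2.imwrite(f"pics/{n}0.png",manip.grab_frame(n)); print(manip.calibration(n))
print(manip.grip_point_offset)
E
```

```text
pics
{'time': 0.0, 'joint_pos': array([ 9.88009599e-01,  5.33331147e-02,  1.61427616e+00,  2.31151333e-05,
        1.47600618e+00, -1.18996582e-01]), 'joint_vel': array([ 0.00066318,  0.00135247,  0.00019425, -0.0019639 ,  0.00081334,
       -0.00015527]), 'joint_efforts': array([-1.84864402e-04, -3.93715024e+01, -3.70163620e+01, -1.52499656e-04,
        7.28278115e-03, -5.42493879e-06]), 'tool_pos': array([0.27932081, 0.55858479, 0.30268825]), 'tool_rot': array([-0.60123387,  0.60182123,  0.37105217, -0.37235645]), 'contact_force': array([-0.60111758,  0.75659105, -0.17954336]), 'ft_torque': array([0.02420825, 0.00073858, 0.01724828]), 'gripper_width': 0.9987388901981825}
{'K': array([[550.14879686,   0.        , 314.81949202],
       [  0.        , 550.14879686, 234.69179438],
       [  0.        ,   0.        ,   1.        ]]), 'k1': -0.1719663842723723, 'cam_to_world': array([[ 0.89722621,  0.35686479, -0.26006279,  0.84281176],
       [ 0.44147951, -0.73696286,  0.51184136, -0.65616287],
       [-0.00899846, -0.57404988, -0.81877088,  1.11532234],
       [ 0.        ,  0.        ,  0.        ,  1.        ]])}
{'K': array([[487.23867227,   0.        , 315.80442091],
       [  0.        , 487.23867227, 241.21104923],
       [  0.        ,   0.        ,   1.        ]]), 'k1': 0.014525804707718583, 'cam_to_world': array([[-0.01670319, -0.98823738,  0.15201278,  0.32963357],
       [-0.99984658,  0.01731089,  0.002675  , -0.00523161],
       [-0.00527501, -0.15194478, -0.98837491,  1.07689662],
       [ 0.        ,  0.        ,  0.        ,  1.        ]])}
0.0539
```

View pics/scene0.png

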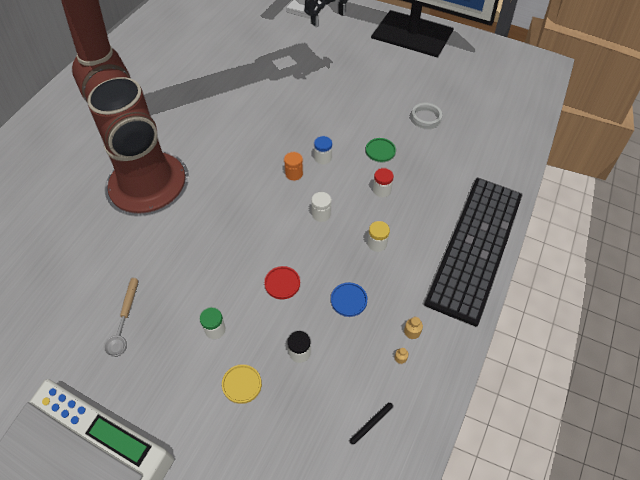

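View pics/top0.png

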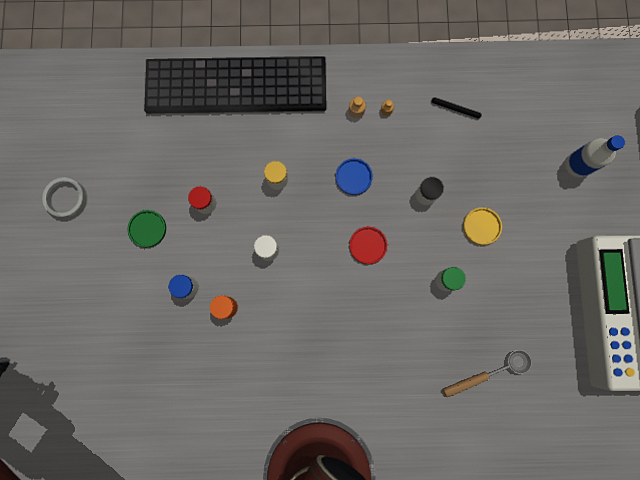

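The scene picture shows the lids: red (384,176), yellow (379,230), green (211,318), blue (323,144), white (321,200), black (299,340). In the top picture they are red (200,198), yellow (275,172), green (453,279), blue (180,286), white (265,246) and black (431,188).

Things that could be mistaken for a target, in top pixels:
- **Blue jar:** the orange look-alike jar (223,307), the bottle cap (616,142) and the scale buttons.
- **Yellow jar:** brass weights (357,105) and (388,106), and the yellow dish (482,226).
- **Green jar:** the green dish (147,229) and the scale display.
- **Red jar:** the red dish (368,245) and the orange jar.
- **Dishes:** the grey ring (64,197).

I'll measure by colour mask in both views.

```bash
cat > h.py <<'E'
import numpy as np, cv2
from plant import manip
from scipy.spatial.transform import Rotation as R
def ray(n,px):
    c=manip.calibration(n);K=c["K"]
    D=np.array([c["k1"],0,0,0])
    p=cv2.undistortPoints(np.array([[px]],float),K,D)[0,0]
    T=c["cam_to_world"];return T[:3,3],T[:3,:3]@np.array([p[0],p[1],1])
def onz(n,px,z):
    o,d=ray(n,px);return o+d*(z-o[2])/d[2]
RNG={'red':[(0,4),(176,180)],'yellow':[(20,30)],'green':[(50,75)],'blue':[(105,125)],'orange':[(6,14)]}
def blobs(img,col,amin=60):
    hsv=cv2.cvtColor(img,cv2.COLOR_BGR2HSV);m=0
    for a,b in RNG[col]: m=m|cv2.inRange(hsv,(a,110,50),(b,255,255))
    m=cv2.morphologyEx(m,cv2.MORPH_CLOSE,np.ones((5,5)))
    out=[]
    for c in cv2.findContours(m,cv2.RETR_EXTERNAL,cv2.CHAIN_APPROX_NONE)[0]:
        if cv2.contourArea(c)>amin and len(c)>5: out.append((c,cv2.contourArea(c)))
    return out
def outl(n,c,z): # contour pixels cast to plane z, circle fit
    P=np.array([onz(n,p,z)[:2] for p in c[:,0].astype(float)])
    (x,y),r=cv2.minEnclosingCircle(P.astype(np.float32));return x,y,r,np.sqrt(cv2.contourArea((P*1e4).astype(np.float32))/np.pi)/1e4
E
python3 - <<'E'
from h import *
for n in("top","scene"):
    im=cv2.imread(f"pics/{n}0.png")
    for col in RNG:
        for c,a in blobs(im,col):
            m=c[:,0].mean(0)
            print(n,col,m.round(),a,"z62",np.round(outl(n,c,.062),4),"z12",np.round(outl(n,c,.012),4))
c=[im[110:260,270:420]]
cv2.imwrite("pics/crop1.png",cv2.resize(im[120:260,270:420],None,fx=4,fy=4,interpolation=2))
E
```

```text
top red [319. 451.] 2126.0 z62 [ 0.023  -0.0008  0.1001  0.0499] z12 [ 0.0079 -0.0006  0.105   0.0524]
top red [368. 245.] 1072.5 z62 [ 0.4763 -0.112   0.0403  0.0391] z12 [ 0.4836 -0.1173  0.0422  0.041 ]
top red [200. 197.] 390.0 z62 [0.5853 0.2443 0.0255 0.0241] z12 [0.5979 0.2566 0.0268 0.0253]
top yellow [482. 226.] 1093.5 z62 [ 0.5132 -0.3538  0.0415  0.0396] z12 [ 0.5222 -0.371   0.0435  0.0415]
top yellow [275. 172.] 371.5 z62 [0.6384 0.0828 0.0252 0.0238] z12 [0.6536 0.0871 0.0264 0.025 ]
top green [453. 278.] 375.5 z62 [ 0.4039 -0.287   0.0238  0.0227] z12 [ 0.4075 -0.3009  0.025   0.0238]
top green [615. 281.] 919.0 z62 [ 0.3924 -0.6172  0.0605  0.035 ] z12 [ 0.3955 -0.6473  0.0635  0.0368]
top green [146. 228.] 1033.0 z62 [0.5207 0.3563 0.0399 0.0387] z12 [0.5301 0.3741 0.0419 0.0406]
top blue [622. 358.] 91.5 z62 [ 0.2351 -0.6157  0.0193  0.0106] z12 [ 0.2304 -0.6458  0.0202  0.0112]
top blue [621. 345.] 96.5 z62 [ 0.2636 -0.615   0.0196  0.011 ] z12 [ 0.2604 -0.6451  0.0205  0.0116]
top blue [619. 331.] 95.0 z62 [ 0.2885 -0.6158  0.0194  0.011 ] z12 [ 0.2864 -0.6459  0.
[... 222 characters left out ...]
[582. 162.] 321.0 z62 [ 0.6515 -0.5818  0.0343  0.0219] z12 [ 0.6674 -0.6102  0.036   0.023 ]
top blue [615. 143.] 185.0 z62 [ 0.6907 -0.6508  0.02    0.0168] z12 [ 0.7081 -0.6827  0.021   0.0176]
top orange [223. 307.] 491.5 z62 [0.3523 0.1909 0.0286 0.0257] z12 [0.3535 0.2005 0.03   0.027 ]Traceback (most recent call last):
  File "<stdin>", line 7, in <module>
  File "h.py", line 21, in outl
    P=np.array([onz(n,p,z)[:2] for p in c[:,0].astype(float)])
                ~~~^^^^^^^
  File "h.py", line 10, in onz
    o,d=ray(n,px);return o+d*(z-o[2])/d[2]
        ~~~^^^^^^
  File "h.py", line 5, in ray
    c=manip.calibration(n);K=c["K"]
ValueError: time passes only in moves, steps and waits
```

```bash
python3 - <<'E'
s=open('h.py').read()
s=s.replace("def ray(n,px):\n    c=manip.calibration(n);K","CAL={n:manip.calibration(n) for n in('top','scene')}\ndef ray(n,px):\n    c=CAL[n];K")
open('h.py','w').write(s)
E
python3 - <<'E'
from h import *
for n in("top","scene"):
    im=cv2.imread(f"pics/{n}0.png")
    for col in RNG:
        for c,a in blobs(im,col,130):
            m=c[:,0].mean(0)
            if n=='top' and a>500 or n=='scene' and a>700: print(n,col,m.round(),a,"z12",np.round(outl(n,c,.010),4))
            else: print(n,col,m.round(),a,"z57",np.round(outl(n,c,.057),4))
cr=np.vstack([cv2.resize(im[120:260,270:470],None,fx=3,fy=3,interpolation=2)[:400],])
cv2.imwrite("pics/crop1.png",cr)
for n,w,b in(("top",(265,246),(431,188)),("scene",(321,200),(299,340))):print(n,onz(n,w,.062).round(3),onz(n,b,.062).round(3))
E
```

```text
top red [319. 451.] 2126.0 z12 [ 0.0073 -0.0006  0.1052  0.0525]
top red [368. 245.] 1072.5 z12 [ 0.4839 -0.1175  0.0423  0.0411]
top red [200. 197.] 390.0 z57 [0.5866 0.2455 0.0257 0.0242]
top yellow [482. 226.] 1093.5 z12 [ 0.5226 -0.3717  0.0436  0.0416]
top yellow [275. 172.] 371.5 z57 [0.6399 0.0832 0.0253 0.0239]
top green [453. 278.] 375.5 z57 [ 0.4042 -0.2884  0.0239  0.0228]
top green [615. 281.] 919.0 z12 [ 0.3956 -0.6485  0.0636  0.0368]
top green [146. 228.] 1033.0 z12 [0.5305 0.3749 0.0419 0.0406]
top blue [180. 286.] 406.5 z57 [0.3965 0.2825 0.0253 0.0237]
top blue [354. 176.] 1002.0 z12 [ 0.6417 -0.0904  0.0423  0.041 ]
top blue [582. 162.] 321.0 z57 [ 0.6531 -0.5846  0.0345  0.022 ]
top blue [615. 143.] 185.0 z57 [ 0.6925 -0.6539  0.0201  0.0168]
top orange [223. 307.] 491.5 z57 [0.3525 0.1918 0.0288 0.0258]
scene red [282. 282.] 886.0 z12 [ 0.4825 -0.1182  0.0443  0.0419]
scene red [383. 176.] 230.0 z57 [0.5823 0.2454 0.028  0.0252]
scene red [144. 179.] 3463.0 z12 [-0.0159 -0.002   0.1259  0.1049]
scene red [118. 120.] 661.0 z57 [-0.1671  0.1201  0.1253  0.0522]
sce
[... 378 characters left out ...]
3302 0.0429 0.0399]
scene blue [349. 299.] 927.5 z12 [ 0.6387 -0.0915  0.0441  0.0416]
scene blue [323. 143.] 195.0 z57 [0.3935 0.2817 0.0284 0.0249]
scene blue [465.   3.] 182.0 z57 [0.5377 1.1525 0.0738 0.038 ]
scene orange [293. 166.] 421.0 z57 [0.3572 0.1752 0.0493 0.0348]
scene orange [562.  44.] 157.5 z57 [0.9083 1.0718 0.068  0.0328]
scene orange [606.  29.] 197.5 z57 [1.0447 1.2734 0.0804 0.0408]
scene orange [532.  32.] 332.5 z57 [0.7804 1.1161 0.1176 0.0479]
scene orange [98. 33.] 167.0 z57 [-0.558   0.4565  0.1671  0.0345]
scene orange [459.  19.] 368.0 z57 [0.547  1.0297 0.1353 0.0506]
top [0.477 0.105 0.062] [ 0.597 -0.251  0.062]
scene [0.476 0.102 0.062] [ 0.596 -0.251  0.062]
```

View pics/crop1.png

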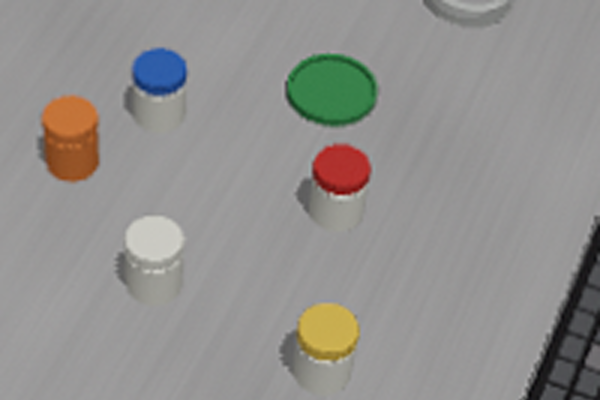

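The crop shows the red, yellow and blue lids on white bodies. The orange jar has an orange body and is a separate object, and the white-lidded jar stands alone. The two views agree to about 4 mm. Next I'll move above the red jar at (0.584, 0.2455).

```bash
python3 -m handwheel '[{"travel":[3,-3.1,-0.5],"angular":[0,0,0],"gripper":8.5},{"travel":[3,-3.1,-1],"angular":[0,0,0],"gripper":8.5},{"travel":[3,-3.1,-1],"angular":[0,0,0],"gripper":8.5},{"travel":[3,-3.1,-1],"angular":[0,0,0],"gripper":8.5},{"travel":[3,-3.1,-1],"angular":[0,0,0],"gripper":8.5},{"travel":[3,-3.1,-1],"angular":[0,0,0],"gripper":8.5},{"travel":[3,-3.1,-1],"angular":[0,0,0],"gripper":8.5},{"travel":[3,-3.1,-1],"angular":[0,0,0],"gripper":8.5},{"travel":[3,-3.1,-1],"angular":[0,0,0],"gripper":8.5},{"travel":[3.4,-3.4,-1],"angular":[0,0,0],"gripper":8.5},{"travel":[0,0,0],"angular":[0,0,0],"gripper":8.5},{"travel":[0,0,0],"angular":[0,0,0],"gripper":8.5}]'
cat >> h.py <<'E'
def st(tgt=None):
    s=manip.state();q=s["tool_rot"];M=R.from_quat([q[1],q[2],q[3],q[0]]).as_matrix()
    print("t",round(s["time"],2),"pos",s["tool_pos"].round(4),"f",s["contact_force"].round(1),"w",round(s["gripper_width"],3),"down",M[:,1].round(3),"jaw",M[:,0].round(3))
    if tgt is not None: print("delta cm",((np.array(tgt)-s["tool_pos"])*100).round(2))
def pic(n,name,box=None):
    im=manip.grab_frame(n)
    o=im if box is None else cv2.resize(im[box[1]:box[3],box[0]:box[2]],None,fx=3,fy=3,interpolation=2)
    cv2.imwrite("pics/"+name,o);return im
E
python3 -c "
from h import *
st([.584,.2455,.089])"
```

```text
time: 1.6
tool_pos: [0.5832, 0.2461, 0.2084]
tool_rot: [0.602, -0.601, -0.371, 0.372]
contact_force: [-0.6, -0.1, 0.6]
gripper_width: 0.996
t 1.6 pos [0.5832 0.2461 0.2084] f [-0.6 -0.1  0.6] w 0.996 down [-0.001  0.    -1.   ] jaw [ 0.448  0.894 -0.   ]
delta cm [  0.08  -0.06 -11.94]
```

```bash
python3 -m handwheel '[{"travel":[0,0,-2],"angular":[0,0,0],"gripper":8.5},{"travel":[0,0,-3],"angular":[0,0,0],"gripper":8.5},{"travel":[0,0,-2],"angular":[0,0,0],"gripper":8.5},{"travel":[0,0,0],"angular":[0,0,0],"gripper":8.5}]'
python3 -c "
from h import *
st([.584,.2455,.089]);pic('scene','a1.png',(290,80,490,260));pic('top','a2.png',(100,110,300,290))"
```

```text
time: 2.1
tool_pos: [0.5816, 0.2461, 0.1358]
tool_rot: [0.602, -0.601, -0.37, 0.374]
contact_force: [0.1, 0.6, 0.1]
gripper_width: 0.997
t 2.1 pos [0.5816 0.2461 0.1358] f [0.1 0.6 0.1] w 0.997 down [-0.005 -0.001 -1.   ] jaw [ 0.446  0.895 -0.004]
delta cm [ 0.24 -0.06 -4.68]
```

View pics/a1.png

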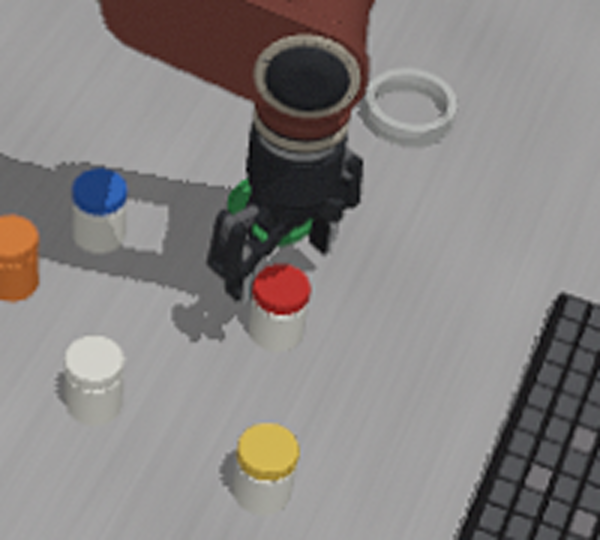

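View pics/a2.png

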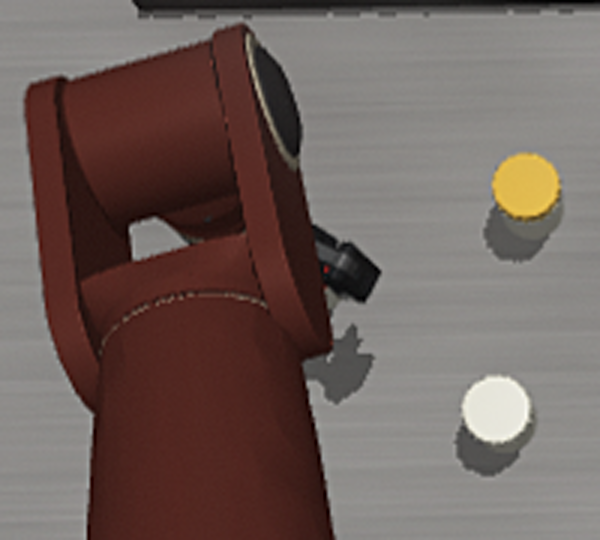

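```bash
python3 -c "
from h import *
for z in(.063,.07,.076,.08):print(onz('scene',(382.7,170),z).round(4), onz('scene',(368,177),z).round(4),onz('scene',(397,163),z).round(4))
"
```

```text
[0.5756 0.2585 0.063 ] [0.5509 0.2201 0.063 ] [0.5999 0.2975 0.063 ]
[0.5774 0.2525 0.07  ] [0.5529 0.2143 0.07  ] [0.6015 0.2911 0.07  ]
[0.5789 0.2472 0.076 ] [0.5545 0.2093 0.076 ] [0.6029 0.2857 0.076 ]
[0.5799 0.2438 0.08  ] [0.5557 0.206  0.08  ] [0.6038 0.2821 0.08  ]
```

The gripper is centred on the red jar to about 2–3 mm, with the tips at scene pixels (368,177) and (397,163) straddling the lid at (383,176). Descend and grip.

```bash
python3 -m handwheel '[{"travel":[0.2,0,-1.5],"angular":[0,0,0],"gripper":8.5},{"travel":[0,0,-1.6],"angular":[0,0,0],"gripper":8.5},{"travel":[0,0,-1.6],"angular":[0,0,0],"gripper":8.5},{"travel":[0,0,0],"angular":[0,0,0],"gripper":8.5},{"travel":[0,0,0],"angular":[0,0,0],"gripper":8.5}]'
python3 -c "
from h import *
st([.584,.2455,.089])"
```

```text
time: 2.82
tool_pos: [0.5857, 0.246, 0.0918]
tool_rot: [0.602, -0.602, -0.372, 0.372]
contact_force: [-0.3, -1.3, -0.8]
gripper_width: 0.998
t 2.83 pos [0.5857 0.246  0.0918] f [-0.3 -1.3 -0.8] w 0.998 down [-0. -0. -1.] jaw [ 0.447  0.894 -0.   ]
delta cm [-0.17 -0.05 -0.28]
```

```bash
python3 -m handwheel '[{"travel":[0,0,-0.2],"angular":[0,0,0],"gripper":6},{"travel":[0,0,0],"angular":[0,0,0],"gripper":5},{"travel":[0,0,0],"angular":[0,0,0],"gripper":4.4},{"travel":[0,0,0],"angular":[0,0,0],"gripper":4},{"travel":[0,0,0],"angular":[0,0,0],"gripper":3.5},{"travel":[0,0,0],"angular":[0,0,0],"gripper":3.5},{"travel":[0,0,0],"angular":[0,0,0],"gripper":3.5}]'
python3 -m handwheel '[{"travel":[0,0,1],"angular":[0,0,0],"gripper":3.5},{"travel":[0,0,2],"angular":[0,0,0],"gripper":3.5},{"travel":[0,0,3],"angular":[0,0,0],"gripper":3.5},{"travel":[0,0,3],"angular":[0,0,0],"gripper":3.5},{"travel":[0,0,1],"angular":[0,0,0],"gripper":3.5},{"travel":[0,0,0],"angular":[0,0,0],"gripper":3.5},{"travel":[0,0,0],"angular":[0,0,0],"gripper":3.5}]'
python3 -c "
from h import *
st([.483,-.118,.095]);pic('scene','b1.png',(290,60,490,240))"
```

```text
time: 3.7
tool_pos: [0.586, 0.2461, 0.0906]
tool_rot: [-0.601, 0.602, 0.372, -0.371]
contact_force: [-0.2, 0.4, 5.9]
gripper_width: 0.552
time: 4.58
tool_pos: [0.5847, 0.2457, 0.1882]
tool_rot: [0.602, -0.601, -0.371, 0.373]
contact_force: [-0.4, -0.1, -1.3]
gripper_width: 0.546
t 4.58 pos [0.5847 0.2457 0.1882] f [-0.4 -0.1 -1.3] w 0.546 down [-0.003 -0.001 -1.   ] jaw [ 0.447  0.894 -0.002]
delta cm [-10.17 -36.37  -9.32]
```

View pics/b1.png

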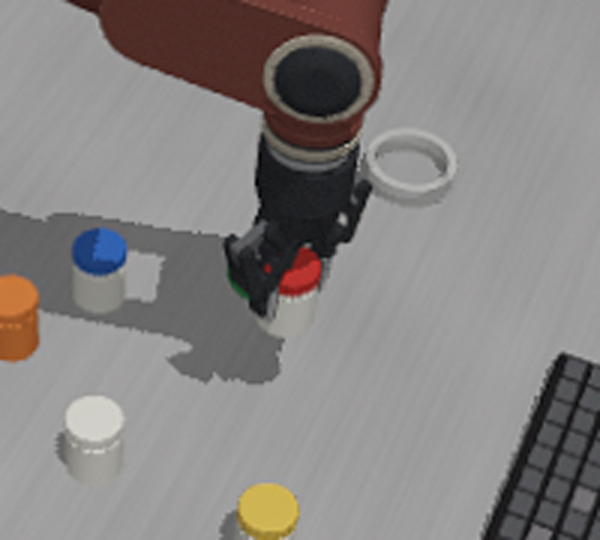

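Red is held: opening 0.546 is about 46.5 mm, and scene pixel (386,155) shows it lifted upright. Carry it to the red dish.

```bash
python3 -m handwheel '[{"travel":[-0.5,-1.8,0.5],"angular":[0,0,0],"gripper":3.5},{"travel":[-1,-3.6,0],"angular":[0,0,0],"gripper":3.5},{"travel":[-1,-3.6,0],"angular":[0,0,0],"gripper":3.5},{"travel":[-1,-3.6,0],"angular":[0,0,0],"gripper":3.5},{"travel":[-1,-3.6,0],"angular":[0,0,0],"gripper":3.5},{"travel":[-1,-3.6,0],"angular":[0,0,0],"gripper":3.5},{"travel":[-1,-3.6,0],"angular":[0,0,0],"gripper":3.5},{"travel":[-1,-3.6,0],"angular":[0,0,0],"gripper":3.5},{"travel":[-1,-3.6,0],"angular":[0,0,0],"gripper":3.5},{"travel":[-1,-3.6,0],"angular":[0,0,0],"gripper":3.5},{"travel":[-0.7,-2.2,0],"angular":[0,0,0],"gripper":3.5},{"travel":[0,0,0],"angular":[0,0,0],"gripper":3.5},{"travel":[0,0,0],"angular":[0,0,0],"gripper":3.5},{"travel":[0,0,0],"angular":[0,0,0],"gripper":3.5}]'
python3 -c "
from h import *
st([.483,-.118,.0956]);pic('scene','c1.png',(190,190,390,370))"
```

```text
time: 6.38
tool_pos: [0.4836, -0.1174, 0.1948]
tool_rot: [0.601, -0.601, -0.372, 0.372]
contact_force: [-0.1, -0.1, -1.8]
gripper_width: 0.548
t 6.38 pos [ 0.4836 -0.1174  0.1948] f [-0.1 -0.1 -1.8] w 0.548 down [-0.  0. -1.] jaw [0.446 0.895 0.   ]
delta cm [-0.06 -0.06 -9.92]
```

View pics/c1.png

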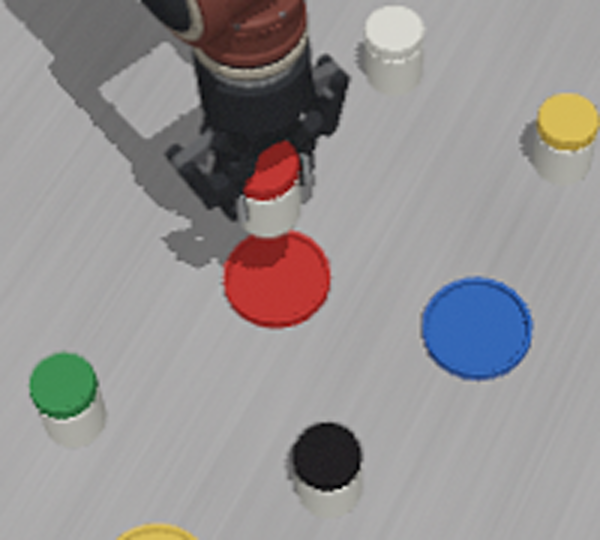

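The jar is upright above the red dish (dish centre near scene (282,282)). Lower it, with slow final rows.

```bash
python3 -m handwheel '[{"travel":[0,0,-1.5],"angular":[0,0,0],"gripper":3.5},{"travel":[0,0,-2.5],"angular":[0,0,0],"gripper":3.5},{"travel":[0,0,-2.5],"angular":[0,0,0],"gripper":3.5},{"travel":[0,0,-1.5],"angular":[0,0,0],"gripper":3.5},{"travel":[0,0,-0.8],"angular":[0,0,0],"gripper":3.5},{"travel":[0,0,-0.4],"angular":[0,0,0],"gripper":3.5},{"travel":[0,0,0],"angular":[0,0,0],"gripper":3.5},{"travel":[0,0,0],"angular":[0,0,0],"gripper":3.5}]'
python3 -c "
from h import *
st([.483,-.118,.0956])"
```

```text
time: 7.42
tool_pos: [0.4841, -0.1183, 0.1037]
tool_rot: [-0.601, 0.602, 0.372, -0.371]
contact_force: [0.4, 0.2, -1.5]
gripper_width: 0.55
t 7.42 pos [ 0.4841 -0.1183  0.1037] f [ 0.4  0.2 -1.5] w 0.55 down [ 0.001 -0.001 -1.   ] jaw [0.447 0.894 0.   ]
delta cm [-0.11  0.03 -0.81]
```

```bash
python3 -m handwheel '[{"travel":[0,0,-0.3],"angular":[0,0,0],"gripper":3.5},{"travel":[0,0,-0.2],"angular":[0,0,0],"gripper":3.5},{"travel":[0,0,0],"angular":[0,0,0],"gripper":3.5},{"travel":[0,0,0],"angular":[0,0,0],"gripper":3.5}]'
python3 -m handwheel '[{"travel":[0,0,-0.1],"angular":[0,0,0],"gripper":3.5},{"travel":[0,0,-0.1],"angular":[0,0,0],"gripper":3.5},{"travel":[0,0,0],"angular":[0,0,0],"gripper":3.5},{"travel":[0,0,0],"angular":[0,0,0],"gripper":3.5}]'
```

```text
time: 7.92
tool_pos: [0.4836, -0.118, 0.0979]
tool_rot: [-0.602, 0.602, 0.372, -0.372]
contact_force: [0.1, -0.4, -0.4]
gripper_width: 0.55
time: 8.43
tool_pos: [0.4836, -0.118, 0.0959]
tool_rot: [0.602, -0.602, -0.372, 0.372]
contact_force: [-0.2, -0.7, -1.0]
gripper_width: 0.549
```

```bash
python3 -m handwheel '[{"travel":[0,0,-0.1],"angular":[0,0,0],"gripper":3.5},{"travel":[0,0,0],"angular":[0,0,0],"gripper":3.5},{"travel":[0,0,0],"angular":[0,0,0],"gripper":3.5}]'
python3 -m handwheel '[{"travel":[0,0,-0.05],"angular":[0,0,0],"gripper":3.5},{"travel":[0,0,0],"angular":[0,0,0],"gripper":3.5},{"travel":[0,0,0],"angular":[0,0,0],"gripper":3.5}]'
```

```text
time: 8.8
tool_pos: [0.4838, -0.1181, 0.0956]
tool_rot: [-0.602, 0.602, 0.372, -0.372]
contact_force: [-3.8, 0.9, 6.1]
gripper_width: 0.551
time: 9.18
tool_pos: [0.4838, -0.1181, 0.0956]
tool_rot: [0.602, -0.601, -0.372, 0.372]
contact_force: [-5.4, 1.5, 7.9]
gripper_width: 0.552
```

It touched down at z = 0.0956, exactly as predicted. Release and rise.

```bash
python3 -m handwheel '[{"travel":[0,0,0],"angular":[0,0,0],"gripper":4.8},{"travel":[0,0,0],"angular":[0,0,0],"gripper":5.2},{"travel":[0,0,0],"angular":[0,0,0],"gripper":6},{"travel":[0,0,0],"angular":[0,0,0],"gripper":7.2},{"travel":[0,0,0],"angular":[0,0,0],"gripper":8.5},{"travel":[0,0,0],"angular":[0,0,0],"gripper":8.5},{"travel":[0,0,0],"angular":[0,0,0],"gripper":8.5},{"travel":[0,0,1],"angular":[0,0,0],"gripper":8.5},{"travel":[0,0,3],"angular":[0,0,0],"gripper":8.5},{"travel":[0,0,4],"angular":[0,0,0],"gripper":8.5},{"travel":[0,0,3],"angular":[0,0,0],"gripper":8.5},{"travel":[0,0,0],"angular":[0,0,0],"gripper":8.5},{"travel":[0,0,0],"angular":[0,0,0],"gripper":8.5}]'
python3 -c "
from h import *
st([.639,.083,.0905]);pic('scene','d1.png',(190,190,390,370))"
```

```text
time: 10.8
tool_pos: [0.4832, -0.1179, 0.2039]
tool_rot: [0.602, -0.601, -0.372, 0.372]
contact_force: [-0.4, 0.8, -0.3]
gripper_width: 0.999
t 10.8 pos [ 0.4832 -0.1179  0.2039] f [-0.4  0.8 -0.3] w 0.999 down [-0.001  0.    -1.   ] jaw [ 0.447  0.894 -0.   ]
delta cm [ 15.58  20.09 -11.34]
```

View pics/d1.png

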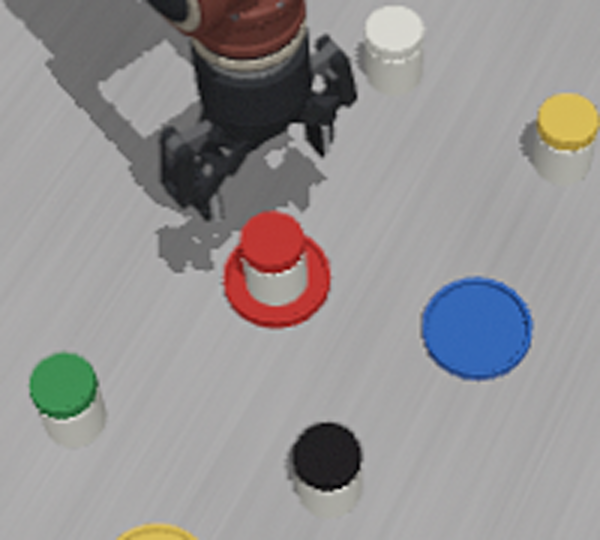

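The red jar stands upright and centred in its dish (lid at scene (281,270)). Now the yellow jar.

```bash
python3 -m handwheel '[{"travel":[1.6,2.1,0],"angular":[0,0,0],"gripper":8.5},{"travel":[2.8,3.6,0],"angular":[0,0,0],"gripper":8.5},{"travel":[2.8,3.6,0],"angular":[0,0,0],"gripper":8.5},{"travel":[2.8,3.6,0],"angular":[0,0,0],"gripper":8.5},{"travel":[2.8,3.6,0],"angular":[0,0,0],"gripper":8.5},{"travel":[2.8,3.6,0],"angular":[0,0,0],"gripper":8.5},{"travel":[0,0,0],"angular":[0,0,0],"gripper":8.5},{"travel":[0,0,0],"angular":[0,0,0],"gripper":8.5},{"travel":[0,0,-2],"angular":[0,0,0],"gripper":8.5},{"travel":[0,0,-3],"angular":[0,0,0],"gripper":8.5},{"travel":[0,0,-1.5],"angular":[0,0,0],"gripper":8.5},{"travel":[0,0,0],"angular":[0,0,0],"gripper":8.5},{"travel":[0,0,0],"angular":[0,0,0],"gripper":8.5}]'
python3 -c "
from h import *
st([.639,.083,.0905]);pic('scene','e1.png',(290,120,490,300))"
```

```text
time: 12.48
tool_pos: [0.64, 0.0828, 0.1403]
tool_rot: [-0.601, 0.602, 0.372, -0.371]
contact_force: [0.5, 0.5, -0.0]
gripper_width: 0.993
t 12.47 pos [0.64   0.0828 0.1403] f [ 0.5  0.5 -0. ] w 0.993 down [ 0.001 -0.    -1.   ] jaw [0.448 0.894 0.001]
delta cm [-0.1   0.02 -4.98]
```

View pics/e1.png

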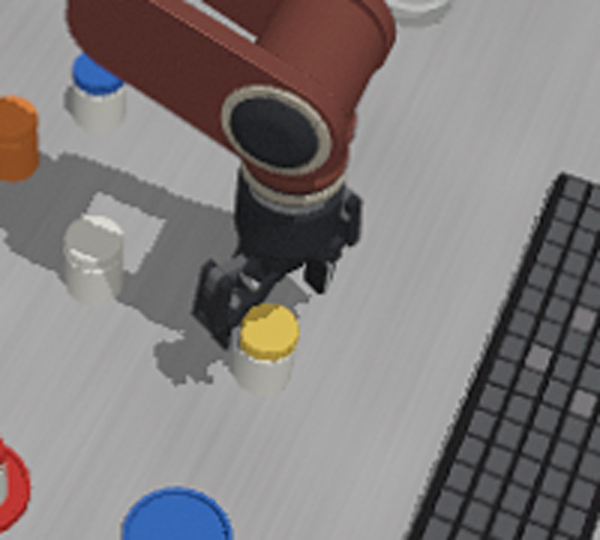

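The fingers straddle the yellow lid (scene (379,230)). Descend and grip.

```bash
python3 -m handwheel '[{"travel":[0,0,-1.5],"angular":[0,0,0],"gripper":8.5},{"travel":[0,0,-1.5],"angular":[0,0,0],"gripper":8.5},{"travel":[0,0,-1.3],"angular":[0,0,0],"gripper":8.5},{"travel":[0,0,-0.6],"angular":[0,0,0],"gripper":8.5},{"travel":[0,0,0],"angular":[0,0,0],"gripper":8.5},{"travel":[0,0,0],"angular":[0,0,0],"gripper":8.5},{"travel":[0,0,0],"angular":[0,0,0],"gripper":6},{"travel":[0,0,0],"angular":[0,0,0],"gripper":5},{"travel":[0,0,0],"angular":[0,0,0],"gripper":4.4},{"travel":[0,0,0],"angular":[0,0,0],"gripper":4},{"travel":[0,0,0],"angular":[0,0,0],"gripper":3.5},{"travel":[0,0,0],"angular":[0,0,0],"gripper":3.5},{"travel":[0,0,0],"angular":[0,0,0],"gripper":3.5}]'
python3 -m handwheel '[{"travel":[0,0,1],"angular":[0,0,0],"gripper":3.5},{"travel":[0,0,2],"angular":[0,0,0],"gripper":3.5},{"travel":[0,0,3],"angular":[0,0,0],"gripper":3.5},{"travel":[0,0,3],"angular":[0,0,0],"gripper":3.5},{"travel":[0,0,1.5],"angular":[0,0,0],"gripper":3.5},{"travel":[0,0,0],"angular":[0,0,0],"gripper":3.5},{"travel":[0,0,0],"angular":[0,0,0],"gripper":3.5},{"travel":[0,0,0],"angular":[0,0,0],"gripper":3.5}]'
python3 -c "
from h import *
st([.5215,-.373,.0955]);pic('scene','f1.png',(290,120,490,300))"
```

```text
time: 14.15
tool_pos: [0.6401, 0.0829, 0.0912]
tool_rot: [-0.601, 0.602, 0.372, -0.371]
contact_force: [0.2, 0.4, 5.8]
gripper_width: 0.55
time: 15.15
tool_pos: [0.6387, 0.0829, 0.1935]
tool_rot: [0.602, -0.601, -0.371, 0.373]
contact_force: [-0.3, -0.1, -1.4]
gripper_width: 0.554
t 15.15 pos [0.6387 0.0829 0.1935] f [-0.3 -0.1 -1.4] w 0.554 down [-0.003 -0.    -1.   ] jaw [ 0.447  0.894 -0.001]
delta cm [-11.72 -45.59  -9.8 ]
```

View pics/f1.png

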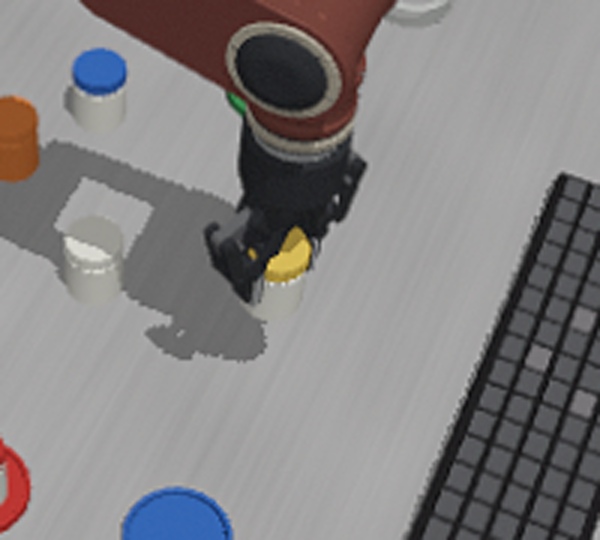

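Yellow is held upright. Carry it to the yellow dish.

```bash
python3 -m handwheel '[{"travel":[-0.5,-1.9,0.5],"angular":[0,0,0],"gripper":3.5},{"travel":[-1,-3.8,0],"angular":[0,0,0],"gripper":3.5},{"travel":[-1,-3.8,0],"angular":[0,0,0],"gripper":3.5},{"travel":[-1,-3.8,0],"angular":[0,0,0],"gripper":3.5},{"travel":[-1,-3.8,0],"angular":[0,0,0],"gripper":3.5},{"travel":[-1,-3.8,0],"angular":[0,0,0],"gripper":3.5},{"travel":[-1,-3.8,0],"angular":[0,0,0],"gripper":3.5},{"travel":[-1,-3.8,0],"angular":[0,0,0],"gripper":3.5},{"travel":[-1,-3.8,0],"angular":[0,0,0],"gripper":3.5},{"travel":[-1,-3.8,0],"angular":[0,0,0],"gripper":3.5},{"travel":[-1,-3.8,0],"angular":[0,0,0],"gripper":3.5},{"travel":[-0.8,-3.8,0],"angular":[0,0,0],"gripper":3.5},{"travel":[-0.5,-1.9,0],"angular":[0,0,0],"gripper":3.5},{"travel":[0,0,0],"angular":[0,0,0],"gripper":3.5},{"travel":[0,0,0],"angular":[0,0,0],"gripper":3.5},{"travel":[0,0,0],"angular":[0,0,0],"gripper":3.5}]'
python3 -c "
from h import *
st([.5215,-.373,.0962])"
```

```text
time: 17.2
tool_pos: [0.5219, -0.3718, 0.2003]
tool_rot: [0.601, -0.601, -0.372, 0.372]
contact_force: [-0.3, 0.4, -0.9]
gripper_width: 0.548
t 17.2 pos [ 0.5219 -0.3718  0.2003] f [-0.3  0.4 -0.9] w 0.548 down [-0.  0. -1.] jaw [0.446 0.895 0.   ]
delta cm [ -0.04  -0.12 -10.41]
```

```bash
python3 -m handwheel '[{"travel":[0,0,-1.5],"angular":[0,0,0],"gripper":3.5},{"travel":[0,-0.1,-2.5],"angular":[0,0,0],"gripper":3.5},{"travel":[0,0,-2.5],"angular":[0,0,0],"gripper":3.5},{"travel":[0,0,-1.8],"angular":[0,0,0],"gripper":3.5},{"travel":[0,0,-0.9],"angular":[0,0,0],"gripper":3.5},{"travel":[0,0,-0.5],"angular":[0,0,0],"gripper":3.5},{"travel":[0,0,-0.3],"angular":[0,0,0],"gripper":3.5},{"travel":[0,0,0],"angular":[0,0,0],"gripper":3.5},{"travel":[0,0,0],"angular":[0,0,0],"gripper":3.5}]'
python3 -c "
from h import *
st([.5215,-.373,.0962]);pic('scene','g1.png',(140,270,340,450))"
```

```text
time: 18.32
tool_pos: [0.5219, -0.3743, 0.1011]
tool_rot: [-0.601, 0.602, 0.372, -0.372]
contact_force: [0.5, -0.1, -1.1]
gripper_width: 0.546
t 18.32 pos [ 0.5219 -0.3743  0.1011] f [ 0.5 -0.1 -1.1] w 0.546 down [ 0.001 -0.001 -1.   ] jaw [ 0.447  0.894 -0.   ]
delta cm [-0.04  0.13 -0.49]
```

View pics/g1.png

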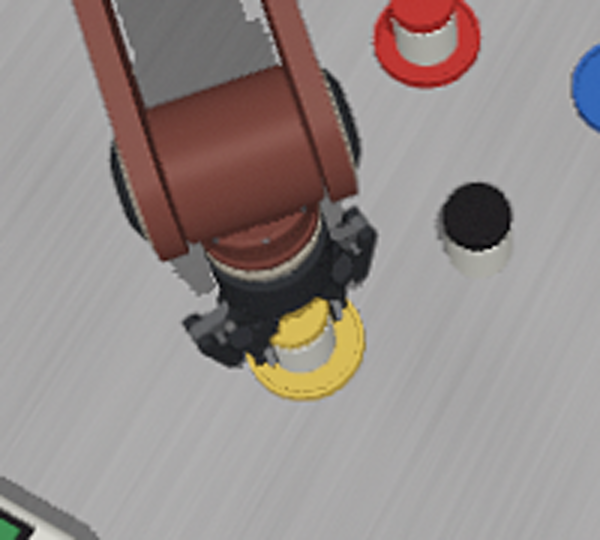

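The jar is inside the dish ring, well centred. Lower the last 5 mm.

```bash
python3 -m handwheel '[{"travel":[0,0,-0.2],"angular":[0,0,0],"gripper":3.5},{"travel":[0,0,-0.2],"angular":[0,0,0],"gripper":3.5},{"travel":[0,0,-0.1],"angular":[0,0,0],"gripper":3.5},{"travel":[0,0,0],"angular":[0,0,0],"gripper":3.5},{"travel":[0,0,0],"angular":[0,0,0],"gripper":3.5},{"travel":[0,0,0],"angular":[0,0,0],"gripper":3.5}]'
python3 -m handwheel '[{"travel":[0,0,-0.05],"angular":[0,0,0],"gripper":3.5},{"travel":[0,0,0],"angular":[0,0,0],"gripper":3.5},{"travel":[0,0,0],"angular":[0,0,0],"gripper":3.5}]'
```

```text
time: 19.12
tool_pos: [0.5217, -0.3741, 0.0962]
tool_rot: [0.602, -0.601, -0.372, 0.372]
contact_force: [-2.6, 2.2, 5.4]
gripper_width: 0.551
time: 19.5
tool_pos: [0.5217, -0.3741, 0.0962]
tool_rot: [0.602, -0.601, -0.372, 0.372]
contact_force: [-3.5, 1.8, 7.8]
gripper_width: 0.547
```

```bash
python3 -m handwheel '[{"travel":[0,0,0],"angular":[0,0,0],"gripper":4.8},{"travel":[0,0,0],"angular":[0,0,0],"gripper":5.2},{"travel":[0,0,0],"angular":[0,0,0],"gripper":6},{"travel":[0,0,0],"angular":[0,0,0],"gripper":7.2},{"travel":[0,0,0],"angular":[0,0,0],"gripper":8.5},{"travel":[0,0,0],"angular":[0,0,0],"gripper":8.5},{"travel":[0,0,0],"angular":[0,0,0],"gripper":8.5},{"travel":[0,0,1],"angular":[0,0,0],"gripper":8.5},{"travel":[0,0,3],"angular":[0,0,0],"gripper":8.5},{"travel":[0,0,4],"angular":[0,0,0],"gripper":8.5},{"travel":[0,0,3],"angular":[0,0,0],"gripper":8.5},{"travel":[0,0,0],"angular":[0,0,0],"gripper":8.5},{"travel":[0,0,0],"angular":[0,0,0],"gripper":8.5}]'
python3 -c "
from h import *
st([.4035,-.289,.0912]);pic('scene','h1.png',(140,270,340,450))"
```

```text
time: 21.12
tool_pos: [0.5212, -0.3737, 0.2041]
tool_rot: [0.602, -0.601, -0.372, 0.372]
contact_force: [0.0, 0.7, -0.6]
gripper_width: 0.997
t 21.12 pos [ 0.5212 -0.3737  0.2041] f [ 0.   0.7 -0.6] w 0.997 down [-0.001  0.001 -1.   ] jaw [0.447 0.894 0.   ]
delta cm [-11.77   8.47 -11.29]
```

View pics/h1.png

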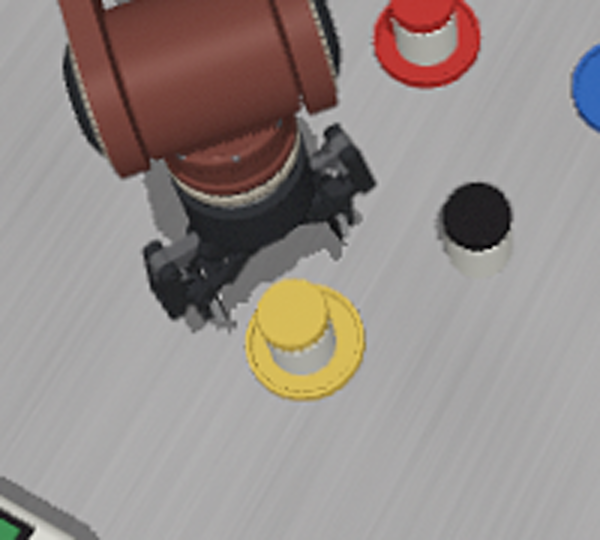

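The yellow jar stands upright in the yellow dish (lid at scene (237,375)). Next the green jar.

```bash
python3 -m handwheel '[{"travel":[-1.8,1.3,0],"angular":[0,0,0],"gripper":8.5},{"travel":[-2.9,2.1,0],"angular":[0,0,0],"gripper":8.5},{"travel":[-2.9,2.1,0],"angular":[0,0,0],"gripper":8.5},{"travel":[-2.9,2.1,0],"angular":[0,0,0],"gripper":8.5},{"travel":[-1.3,0.9,0],"angular":[0,0,0],"gripper":8.5},{"travel":[0,0,0],"angular":[0,0,0],"gripper":8.5},{"travel":[0,0,0],"angular":[0,0,0],"gripper":8.5},{"travel":[0,0,-2],"angular":[0,0,0],"gripper":8.5},{"travel":[0,0,-3],"angular":[0,0,0],"gripper":8.5},{"travel":[0,0,-1.5],"angular":[0,0,0],"gripper":8.5},{"travel":[0,0,0],"angular":[0,0,0],"gripper":8.5},{"travel":[0,0,0],"angular":[0,0,0],"gripper":8.5}]'
python3 -c "
from h import *
st([.4035,-.289,.0912]);pic('scene','i1.png',(110,210,310,390))"
```

```text
time: 22.68
tool_pos: [0.4042, -0.2896, 0.1409]
tool_rot: [-0.601, 0.602, 0.372, -0.372]
contact_force: [0.0, -0.1, 0.1]
gripper_width: 0.995
t 22.68 pos [ 0.4042 -0.2896  0.1409] f [ 0.  -0.1  0.1] w 0.995 down [ 0.001 -0.001 -1.   ] jaw [ 0.447  0.894 -0.   ]
delta cm [-0.07  0.06 -4.97]
```

View pics/i1.png

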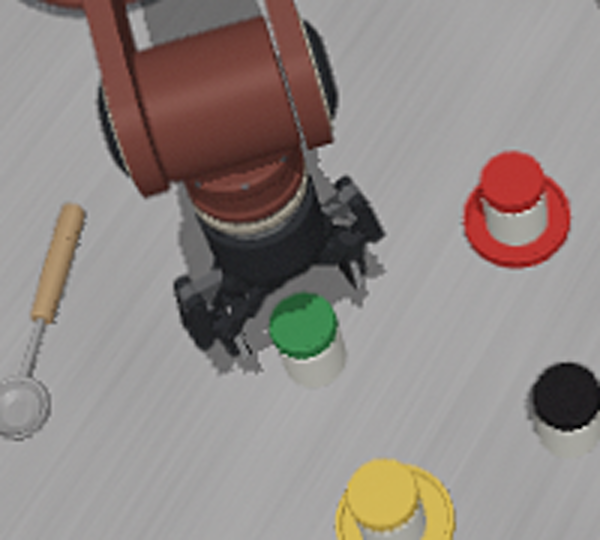

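The fingers straddle the green lid (scene (211,318)). Grip and lift it.

```bash
python3 -m handwheel '[{"travel":[0,0,-1.5],"angular":[0,0,0],"gripper":8.5},{"travel":[0,0,-1.5],"angular":[0,0,0],"gripper":8.5},{"travel":[0,0,-1.3],"angular":[0,0,0],"gripper":8.5},{"travel":[0,0,-0.7],"angular":[0,0,0],"gripper":8.5},{"travel":[0,0,0],"angular":[0,0,0],"gripper":8.5},{"travel":[0,0,0],"angular":[0,0,0],"gripper":8.5},{"travel":[0,0,0],"angular":[0,0,0],"gripper":6},{"travel":[0,0,0],"angular":[0,0,0],"gripper":5},{"travel":[0,0,0],"angular":[0,0,0],"gripper":4.4},{"travel":[0,0,0],"angular":[0,0,0],"gripper":4},{"travel":[0,0,0],"angular":[0,0,0],"gripper":3.5},{"travel":[0,0,0],"angular":[0,0,0],"gripper":3.5},{"travel":[0,0,0],"angular":[0,0,0],"gripper":3.5}]'
python3 -m handwheel '[{"travel":[0,0,1],"angular":[0,0,0],"gripper":3.5},{"travel":[0,0,2],"angular":[0,0,0],"gripper":3.5},{"travel":[0,0,3],"angular":[0,0,0],"gripper":3.5},{"travel":[0,0,3],"angular":[0,0,0],"gripper":3.5},{"travel":[0,0,2],"angular":[0,0,0],"gripper":3.5},{"travel":[0,0,0],"angular":[0,0,0],"gripper":3.5},{"travel":[0,0,0],"angular":[0,0,0],"gripper":3.5},{"travel":[0,0,0],"angular":[0,0,0],"gripper":3.5}]'
python3 -c "
from h import *
st([.530,.375,.096]);pic('scene','j1.png',(110,210,310,390))"
```

```text
time: 24.35
tool_pos: [0.404, -0.2894, 0.0906]
tool_rot: [-0.601, 0.602, 0.372, -0.372]
contact_force: [-0.5, 0.1, 4.8]
gripper_width: 0.552
time: 25.35
tool_pos: [0.4029, -0.2884, 0.1982]
tool_rot: [0.603, -0.601, -0.371, 0.372]
contact_force: [0.1, 0.2, -0.9]
gripper_width: 0.543
t 25.35 pos [ 0.4029 -0.2884  0.1982] f [ 0.1  0.2 -0.9] w 0.543 down [-0.002  0.002 -1.   ] jaw [0.447 0.894 0.001]
delta cm [ 12.71  66.34 -10.22]
```

View pics/j1.png

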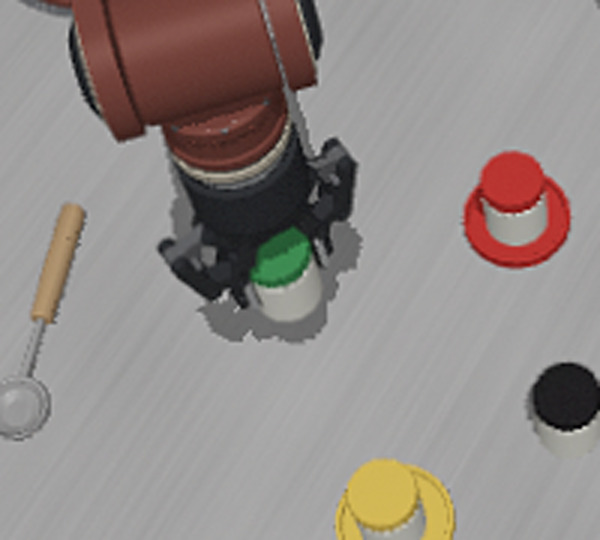

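Green is held upright. Carry it, a little higher, across to the green dish.

```bash
python3 -m handwheel '[{"travel":[0.4,1.6,1],"angular":[0,0,0],"gripper":3.5},{"travel":[0.7,3.6,1],"angular":[0,0,0],"gripper":3.5},{"travel":[0.7,3.6,0],"angular":[0,0,0],"gripper":3.5},{"travel":[0.7,3.6,0],"angular":[0,0,0],"gripper":3.5},{"travel":[0.7,3.6,0],"angular":[0,0,0],"gripper":3.5},{"travel":[0.7,3.6,0],"angular":[0,0,0],"gripper":3.5},{"travel":[0.7,3.6,0],"angular":[0,0,0],"gripper":3.5},{"travel":[0.7,3.6,0],"angular":[0,0,0],"gripper":3.5},{"travel":[0.7,3.6,0],"angular":[0,0,0],"gripper":3.5},{"travel":[0.7,3.6,0],"angular":[0,0,0],"gripper":3.5},{"travel":[0.7,3.6,0],"angular":[0,0,0],"gripper":3.5},{"travel":[0.7,3.6,0],"angular":[0,0,0],"gripper":3.5},{"travel":[0.7,3.6,0],"angular":[0,0,0],"gripper":3.5},{"travel":[0.7,3.6,0],"angular":[0,0,0],"gripper":3.5},{"travel":[0.7,3.6,0],"angular":[0,0,0],"gripper":3.5},{"travel":[0.7,3.6,0],"angular":[0,0,0],"gripper":3.5},{"travel":[0.7,3.6,0],"angular":[0,0,0],"gripper":3.5},{"travel":[0.7,3.6,0],"angular":[0,0,0],"gripper":3.5},{"travel":[0.3,2,0],"angular":[0,0,0],"gripper":3.5},{"travel":[0,0,0],"angular":[0,0,0],"gripper":3.5}]'
python3 -m handwheel '[{"travel":[0,0.8,0],"angular":[0,0,0],"gripper":3.5},{"travel":[0,0,0],"angular":[0,0,0],"gripper":3.5},{"travel":[0,0,0],"angular":[0,0,0],"gripper":3.5}]'
python3 -c "
from h import *
st([.530,.375,.0956]);pic('scene','k1.png',(290,60,490,240))"
```

```text
time: 27.9
tool_pos: [0.5291, 0.3601, 0.22]
tool_rot: [-0.601, 0.601, 0.372, -0.372]
contact_force: [-0.6, -0.7, -1.4]
gripper_width: 0.552
time: 28.28
tool_pos: [0.5296, 0.3663, 0.22]
tool_rot: [-0.602, 0.602, 0.371, -0.372]
contact_force: [0.3, -0.2, -0.6]
gripper_width: 0.552
t 28.27 pos [0.5296 0.3663 0.22  ] f [ 0.3 -0.2 -0.6] w 0.552 down [-0. -0. -1.] jaw [ 0.448  0.894 -0.   ]
delta cm [  0.04   0.87 -12.44]
```

View pics/k1.png

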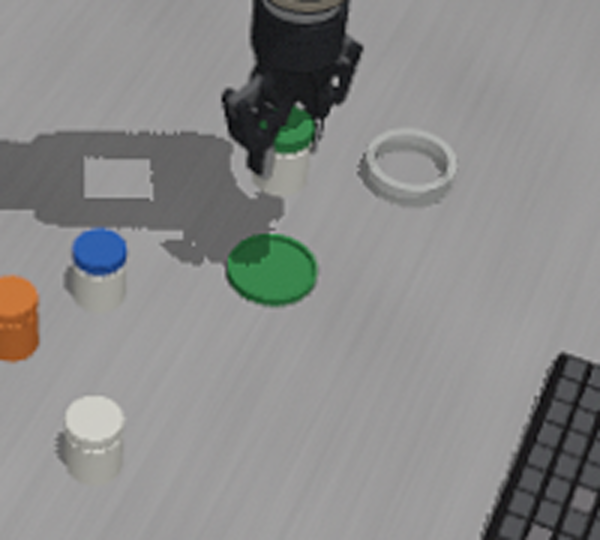

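```bash
python3 -c "
from h import *
print(onz('scene',(380.5,149.5),.01))
im=cv2.imread('pics/scene0.png')
for c,a in blobs(im,'green',400):print(a,outl('scene',c,.01))"
python3 -m handwheel '[{"travel":[0,0.8,-1.5],"angular":[0,0,0],"gripper":3.5},{"travel":[0,0,-2.5],"angular":[0,0,0],"gripper":3.5},{"travel":[0,0,-3],"angular":[0,0,0],"gripper":3.5},{"travel":[0,0,-2],"angular":[0,0,0],"gripper":3.5},{"travel":[0,0,-0.8],"angular":[0,0,0],"gripper":3.5},{"travel":[0,0,0],"angular":[0,0,0],"gripper":3.5},{"travel":[0,0,0],"angular":[0,0,0],"gripper":3.5}]'
python3 -c "
from h import *
st([.529,.374,.0956]);pic('scene','l1.png',(290,60,490,240))"
```

```text
[0.52824013 0.37261908 0.01      ]
1007.5 (0.35377413034439087, -0.5959709882736206, 0.06464525312185287, np.float64(0.03783404673714785))
511.0 (0.5281900763511658, 0.3739563822746277, 0.04483018442988396, np.float64(0.04163908675723027))
time: 29.2
tool_pos: [0.5303, 0.3754, 0.1233]
tool_rot: [-0.601, 0.602, 0.373, -0.371]
contact_force: [0.8, -0.3, -1.1]
gripper_width: 0.545
t 29.2 pos [0.5303 0.3754 0.1233] f [ 0.8 -0.3 -1.1] w 0.545 down [ 0.002  0.001 -1.   ] jaw [0.447 0.894 0.002]
delta cm [-0.13 -0.14 -2.77]
```

View pics/l1.png

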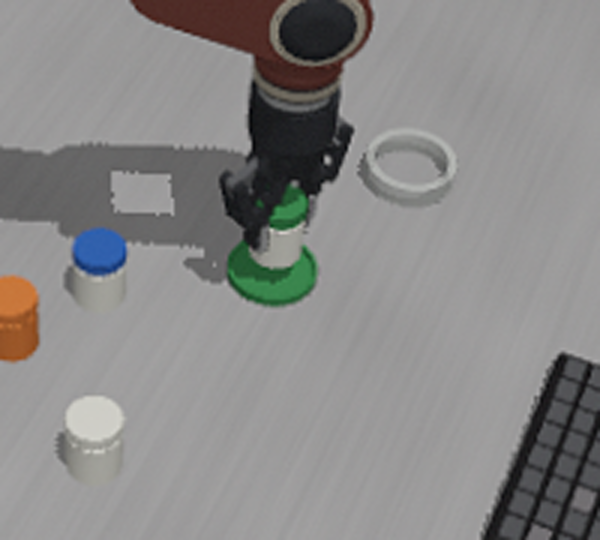

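The green jar is over its dish, within about 2 mm of centre. Lower it slowly.

```bash
python3 -m handwheel '[{"travel":[-0.1,-0.1,-0.8],"angular":[0,0,0],"gripper":3.5},{"travel":[0,0,-0.8],"angular":[0,0,0],"gripper":3.5},{"travel":[0,0,-0.5],"angular":[0,0,0],"gripper":3.5},{"travel":[0,0,-0.3],"angular":[0,0,0],"gripper":3.5},{"travel":[0,0,0],"angular":[0,0,0],"gripper":3.5},{"travel":[0,0,0],"angular":[0,0,0],"gripper":3.5},{"travel":[0,0,0],"angular":[0,0,0],"gripper":3.5}]'
python3 -m handwheel '[{"travel":[0,0,-0.2],"angular":[0,0,0],"gripper":3.5},{"travel":[0,0,-0.1],"angular":[0,0,0],"gripper":3.5},{"travel":[0,0,0],"angular":[0,0,0],"gripper":3.5},{"travel":[0,0,0],"angular":[0,0,0],"gripper":3.5}]'
```

```text
time: 30.12
tool_pos: [0.5288, 0.3741, 0.0983]
tool_rot: [-0.602, 0.602, 0.372, -0.371]
contact_force: [0.0, -0.3, -0.6]
gripper_width: 0.55
time: 30.62
tool_pos: [0.5288, 0.3741, 0.0957]
tool_rot: [-0.602, 0.602, 0.372, -0.372]
contact_force: [-3.3, -1.8, 5.0]
gripper_width: 0.548
```

```bash
python3 -m handwheel '[{"travel":[0,0,-0.05],"angular":[0,0,0],"gripper":3.5},{"travel":[0,0,0],"angular":[0,0,0],"gripper":3.5},{"travel":[0,0,0],"angular":[0,0,0],"gripper":4.8},{"travel":[0,0,0],"angular":[0,0,0],"gripper":5.2},{"travel":[0,0,0],"angular":[0,0,0],"gripper":6},{"travel":[0,0,0],"angular":[0,0,0],"gripper":7.2},{"travel":[0,0,0],"angular":[0,0,0],"gripper":8.5},{"travel":[0,0,0],"angular":[0,0,0],"gripper":8.5},{"travel":[0,0,0],"angular":[0,0,0],"gripper":8.5},{"travel":[0,0,1],"angular":[0,0,0],"gripper":8.5},{"travel":[0,0,3],"angular":[0,0,0],"gripper":8.5},{"travel":[0,0,4],"angular":[0,0,0],"gripper":8.5},{"travel":[0,0,3],"angular":[0,0,0],"gripper":8.5},{"travel":[0,0,0],"angular":[0,0,0],"gripper":8.5},{"travel":[0,0,0],"angular":[0,0,0],"gripper":8.5}]'
python3 -c "
from h import *
st([.396,.282,.0912]);im=pic('scene','m1.png',(290,60,490,240))
print(manip.state()['joint_pos'].round(3))
for c,a in blobs(im,'blue',130):print(c[:,0].mean(0),a,outl('scene',c,.057))"
```

```text
time: 32.5
tool_pos: [0.5282, 0.3737, 0.2037]
tool_rot: [0.602, -0.602, -0.371, 0.372]
contact_force: [-0.7, -0.7, 0.1]
gripper_width: 0.996
t 32.5 pos [0.5282 0.3737 0.2037] f [-0.7 -0.7  0.1] w 0.996 down [-0.001 -0.001 -1.   ] jaw [ 0.447  0.894 -0.001]
delta cm [-13.22  -9.17 -11.25]
[ 0.501  0.183  1.645 -0.     1.316 -0.606]
[348.66666667 299.14141414] 927.5 (0.6473606824874878, -0.11553262174129486, 0.042200978845357895, np.float64(0.03984523079441095))
[322.93478261 143.45652174] 195.0 (0.39353758096694946, 0.2817288041114807, 0.028370480984449387, np.float64(0.024886549715374445))
[465.23255814   2.56976744] 182.0 (0.5377388596534729, 1.1524614095687866, 0.07378192245960236, np.float64(0.03801328662703778))
```

View pics/m1.png

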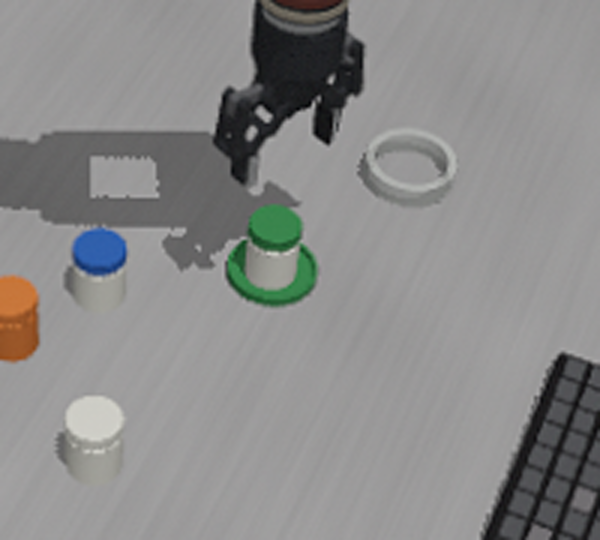

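The green jar stands upright in its dish (lid at scene (381,136)). The orange jar lies along the current jaw direction from the blue jar, so I'll turn −90° about z on the way.

```bash
python3 -m handwheel '[{"travel":[-1.4,-1,0],"angular":[0,0,-9],"gripper":8.5},{"travel":[-1.4,-1,0],"angular":[0,0,-9],"gripper":8.5},{"travel":[-1.4,-1,0],"angular":[0,0,-9],"gripper":8.5},{"travel":[-1.4,-1,0],"angular":[0,0,-9],"gripper":8.5},{"travel":[-1.4,-1,0],"angular":[0,0,-9],"gripper":8.5},{"travel":[-1.4,-1,0],"angular":[0,0,-9],"gripper":8.5},{"travel":[-1.4,-1,0],"angular":[0,0,-9],"gripper":8.5},{"travel":[-1.4,-1,0],"angular":[0,0,-9],"gripper":8.5},{"travel":[-1.4,-1,0],"angular":[0,0,-9],"gripper":8.5},{"travel":[-0.6,-0.2,0],"angular":[0,0,-9],"gripper":8.5},{"travel":[0,0,0],"angular":[0,0,0],"gripper":8.5},{"travel":[0,0,0],"angular":[0,0,0],"gripper":8.5},{"travel":[0,0,-2],"angular":[0,0,0],"gripper":8.5},{"travel":[0,0,-2],"angular":[0,0,0],"gripper":8.5},{"travel":[0,0,0],"angular":[0,0,0],"gripper":8.5},{"travel":[0,0,0],"angular":[0,0,0],"gripper":8.5}]'
python3 -c "
from h import *
st([.396,.282,.0912]);im=pic('scene','n1.png',(240,60,440,240))"
```

```text
time: 34.55
tool_pos: [0.397, 0.2822, 0.1649]
tool_rot: [0.688, -0.688, 0.162, -0.162]
contact_force: [0.3, -0.3, -0.3]
gripper_width: 0.995
t 34.55 pos [0.397  0.2822 0.1649] f [ 0.3 -0.3 -0.3] w 0.995 down [ 0.  0. -1.] jaw [ 0.895 -0.447  0.   ]
delta cm [-0.1  -0.02 -7.37]
```

View pics/n1.png

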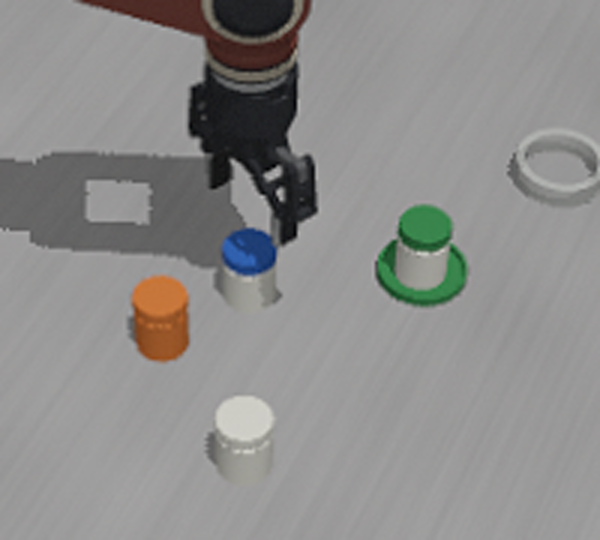

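The jaws now open clear of the orange jar (scene (293,160)) and straddle blue (scene (323,144)).

```bash
python3 -m handwheel '[{"travel":[-0.1,0,-2],"angular":[0,0,0],"gripper":8.5},{"travel":[0,0,-2],"angular":[0,0,0],"gripper":8.5},{"travel":[0,0,-1.5],"angular":[0,0,0],"gripper":8.5},{"travel":[0,0,-1.2],"angular":[0,0,0],"gripper":8.5},{"travel":[0,0,-0.7],"angular":[0,0,0],"gripper":8.5},{"travel":[0,0,0],"angular":[0,0,0],"gripper":8.5},{"travel":[0,0,0],"angular":[0,0,0],"gripper":8.5},{"travel":[0,0,0],"angular":[0,0,0],"gripper":6},{"travel":[0,0,0],"angular":[0,0,0],"gripper":5},{"travel":[0,0,0],"angular":[0,0,0],"gripper":4.4},{"travel":[0,0,0],"angular":[0,0,0],"gripper":4},{"travel":[0,0,0],"angular":[0,0,0],"gripper":3.5},{"travel":[0,0,0],"angular":[0,0,0],"gripper":3.5},{"travel":[0,0,0],"angular":[0,0,0],"gripper":3.5}]'
python3 -m handwheel '[{"travel":[0,0,1],"angular":[0,0,0],"gripper":3.5},{"travel":[0,0,2],"angular":[0,0,0],"gripper":3.5},{"travel":[0,0,3],"angular":[0,0,0],"gripper":3.5},{"travel":[0,0,3],"angular":[0,0,0],"gripper":3.5},{"travel":[0,0,3],"angular":[0,0,0],"gripper":3.5},{"travel":[0,0,0],"angular":[0,0,0],"gripper":3.5},{"travel":[0,0,0],"angular":[0,0,0],"gripper":3.5},{"travel":[0,0,0],"angular":[0,0,0],"gripper":3.5}]'
python3 -c "
from h import *
st([.640,-.091,.096]);pic('scene','o1.png',(240,60,440,240))"
```

```text
time: 36.35
tool_pos: [0.3961, 0.2822, 0.091]
tool_rot: [0.688, -0.688, 0.162, -0.163]
contact_force: [0.4, 0.2, 5.8]
gripper_width: 0.551
time: 37.35
tool_pos: [0.3946, 0.2815, 0.2083]
tool_rot: [-0.687, 0.689, -0.164, 0.162]
contact_force: [0.4, 0.9, -0.8]
gripper_width: 0.552
t 37.35 pos [0.3946 0.2815 0.2083] f [ 0.4  0.9 -0.8] w 0.552 down [-0.003 -0.002 -1.   ] jaw [ 0.894 -0.447 -0.002]
delta cm [ 24.54 -37.25 -11.23]
```

View pics/o1.png

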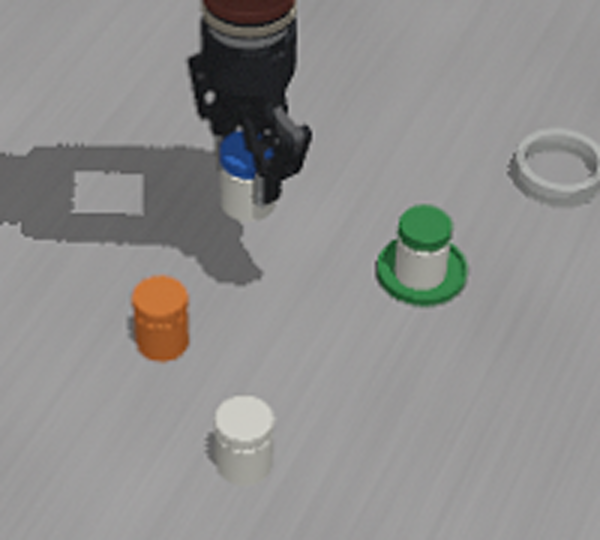

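Blue is held upright. Carry it to the blue dish.

```bash
python3 -m handwheel '[{"travel":[1.2,-1.8,0.6],"angular":[0,0,0],"gripper":3.5},{"travel":[2,-3,0],"angular":[0,0,0],"gripper":3.5},{"travel":[2,-3,0],"angular":[0,0,0],"gripper":3.5},{"travel":[2,-3,0],"angular":[0,0,0],"gripper":3.5},{"travel":[2,-3,0],"angular":[0,0,0],"gripper":3.5},{"travel":[2,-3,0],"angular":[0,0,0],"gripper":3.5},{"travel":[2,-3,0],"angular":[0,0,0],"gripper":3.5},{"travel":[2,-3,0],"angular":[0,0,0],"gripper":3.5},{"travel":[2,-3,0],"angular":[0,0,0],"gripper":3.5},{"travel":[2,-3,0],"angular":[0,0,0],"gripper":3.5},{"travel":[2,-3,0],"angular":[0,0,0],"gripper":3.5},{"travel":[2,-3,0],"angular":[0,0,0],"gripper":3.5},{"travel":[1.2,-2.4,0],"angular":[0,0,0],"gripper":3.5},{"travel":[0,0,0],"angular":[0,0,0],"gripper":3.5},{"travel":[0,0,0],"angular":[0,0,0],"gripper":3.5},{"travel":[0,0,0],"angular":[0,0,0],"gripper":3.5}]'
python3 -c "
from h import *
st([.640,-.091,.096])"
```

```text
time: 39.4
tool_pos: [0.6391, -0.0891, 0.2162]
tool_rot: [0.688, -0.688, 0.162, -0.162]
contact_force: [0.1, 0.7, -0.9]
gripper_width: 0.55
t 39.4 pos [ 0.6391 -0.0891  0.2162] f [ 0.1  0.7 -0.9] w 0.55 down [-0.001  0.    -1.   ] jaw [ 0.895 -0.446 -0.001]
delta cm [  0.09  -0.19 -12.02]
```

```bash
python3 -m handwheel '[{"travel":[0.1,-0.2,-1.5],"angular":[0,0,0],"gripper":3.5},{"travel":[0,0,-2.5],"angular":[0,0,0],"gripper":3.5},{"travel":[0,0,-3],"angular":[0,0,0],"gripper":3.5},{"travel":[0,0,-2],"angular":[0,0,0],"gripper":3.5},{"travel":[0,0,-0.8],"angular":[0,0,0],"gripper":3.5},{"travel":[0,0,0],"angular":[0,0,0],"gripper":3.5},{"travel":[0,0,0],"angular":[0,0,0],"gripper":3.5}]'
python3 -c "
from h import *
st([.640,-.091,.096]);pic('scene','p1.png',(250,170,450,350))"
```

```text
time: 40.28
tool_pos: [0.6414, -0.0923, 0.1198]
tool_rot: [-0.688, 0.688, -0.162, 0.163]
contact_force: [-0.7, 0.6, -0.1]
gripper_width: 0.547
t 40.27 pos [ 0.6414 -0.0923  0.1198] f [-0.7  0.6 -0.1] w 0.547 down [ 0.002 -0.001 -1.   ] jaw [ 0.894 -0.447  0.002]
delta cm [-0.14  0.13 -2.38]
```

View pics/p1.png

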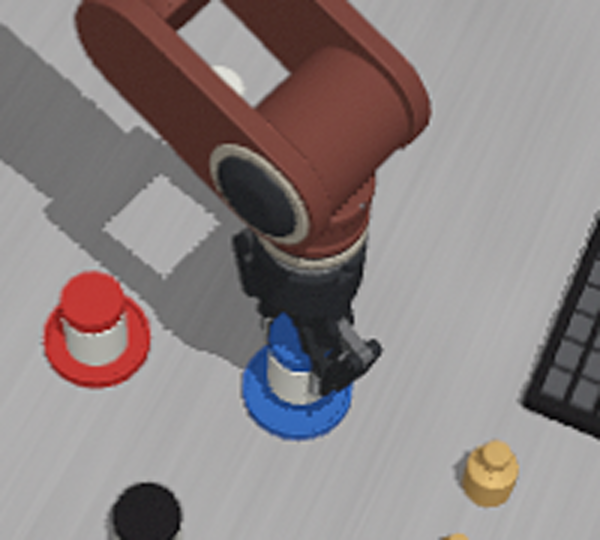

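The blue jar is over the blue dish. Lower it slowly.

```bash
python3 -m handwheel '[{"travel":[0,0,-0.8],"angular":[0,0,0],"gripper":3.5},{"travel":[0,0,-0.7],"angular":[0,0,0],"gripper":3.5},{"travel":[0,0,-0.4],"angular":[0,0,0],"gripper":3.5},{"travel":[0,0,-0.2],"angular":[0,0,0],"gripper":3.5},{"travel":[0,0,0],"angular":[0,0,0],"gripper":3.5},{"travel":[0,0,0],"angular":[0,0,0],"gripper":3.5},{"travel":[0,0,0],"angular":[0,0,0],"gripper":3.5}]'
python3 -m handwheel '[{"travel":[0,0,-0.1],"angular":[0,0,0],"gripper":3.5},{"travel":[0,0,-0.1],"angular":[0,0,0],"gripper":3.5},{"travel":[0,0,0],"angular":[0,0,0],"gripper":3.5},{"travel":[0,0,0],"angular":[0,0,0],"gripper":3.5}]'
```

```text
time: 41.2
tool_pos: [0.6408, -0.0921, 0.0977]
tool_rot: [-0.688, 0.688, -0.162, 0.163]
contact_force: [-0.1, 0.2, -1.3]
gripper_width: 0.553
time: 41.7
tool_pos: [0.6407, -0.0921, 0.0961]
tool_rot: [-0.688, 0.688, -0.162, 0.163]
contact_force: [-3.5, -0.1, 5.1]
gripper_width: 0.547
```

```bash
python3 -m handwheel '[{"travel":[0,0,-0.05],"angular":[0,0,0],"gripper":3.5},{"travel":[0,0,0],"angular":[0,0,0],"gripper":3.5},{"travel":[0,0,0],"angular":[0,0,0],"gripper":4.8},{"travel":[0,0,0],"angular":[0,0,0],"gripper":5.2},{"travel":[0,0,0],"angular":[0,0,0],"gripper":6},{"travel":[0,0,0],"angular":[0,0,0],"gripper":7.2},{"travel":[0,0,0],"angular":[0,0,0],"gripper":8.5},{"travel":[0,0,0],"angular":[0,0,0],"gripper":8.5},{"travel":[0,0,0],"angular":[0,0,0],"gripper":8.5},{"travel":[0,0,1],"angular":[0,0,0],"gripper":8.5},{"travel":[0,0,3],"angular":[0,0,0],"gripper":8.5},{"travel":[0,0,4],"angular":[0,0,0],"gripper":8.5},{"travel":[0,0,4],"angular":[0,0,0],"gripper":8.5},{"travel":[0,3,3],"angular":[0,0,0],"gripper":8.5},{"travel":[0,4,2],"angular":[0,0,0],"gripper":8.5},{"travel":[0,4,0],"angular":[0,0,0],"gripper":8.5},{"travel":[0,4,0],"angular":[0,0,0],"gripper":8.5},{"travel":[0,2,0],"angular":[0,0,0],"gripper":8.5},{"travel":[0,0,0],"angular":[0,0,0],"gripper":8.5},{"travel":[0,0,0],"angular":[0,0,0],"gripper":8.5}]'
python3 - <<'E'
from h import *
st();im=pic('scene','q1.png');t=pic('top','q2.png')
for n,i in(("scene",im),("top",t)):
  for w,b in(((321,200),(299,340)) if n=="scene" else ((265,246),(431,188)),):
    o=cv2.imread(f"pics/{n}0.png")
    for p in(w,b):
      a=slice(p[1]-14,p[1]+15),slice(p[0]-14,p[0]+15);print(n,p,np.abs(o[a].astype(int)-i[a]).mean().round(1))
E
```

```text
time: 44.2
tool_pos: [0.6407, 0.0769, 0.2649]
tool_rot: [-0.688, 0.688, -0.163, 0.163]
contact_force: [-0.1, -0.2, -0.6]
gripper_width: 0.992
t 44.2 pos [0.6407 0.0769 0.2649] f [-0.1 -0.2 -0.6] w 0.992 down [-0.    -0.001 -1.   ] jaw [ 0.894 -0.448  0.   ]
scene (321, 200) 22.6
scene (299, 340) 6.7
top (265, 246) 95.3
top (431, 188) 16.2
```

View pics/q1.png

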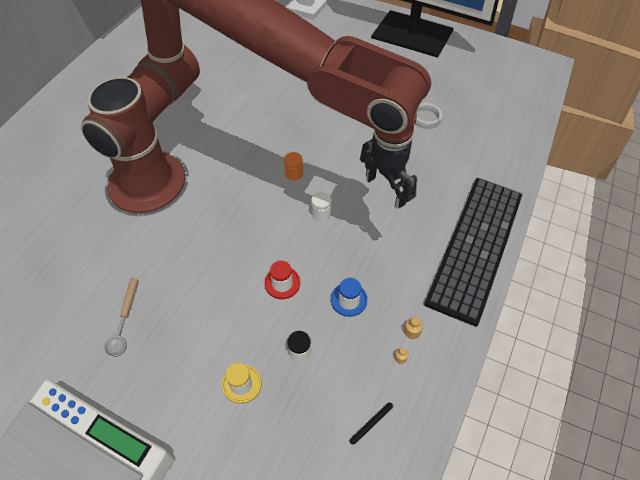

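View pics/q2.png

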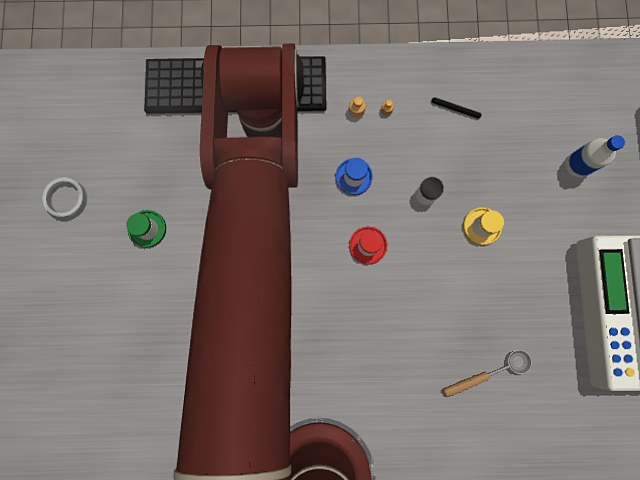

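Run:
```python
import cv2,numpy as np
for a,b,x,y in(("scene0","q1",299,340),("top0","q2",431,188),("top0","q2",482,362),("scene0","q1",321,200)):
  for f in(a,b):
    g=cv2.cvtColor(cv2.imread(f"pics/{f}.png"),6)[y-16:y+17,x-16:x+17]
    m=(g<45) if y in(340,188) else (g>190); q=np.argwhere(m)
    print(f,x,y,len(q),q.mean(0).round(2) if len(q) else None,g.mean().round(1))
s=[cv2.resize(cv2.imread(f"pics/{f}.png")[150:230,390:480],None,fx=4,fy=4,interpolation=0) for f in("top0","q2")]
s+=[cv2.resize(cv2.imread(f"pics/{f}.png")[165:235,280:360],(320,280),interpolation=0) for f in("scene0","q1")]
cv2.imwrite("pics/r.png",np.vstack([cv2.resize(np.hstack(s[:2]),(640,280)),np.hstack(s[2:])]))
```

```text
scene0 299 340 389 [17.81 15.51] 103.0
q1 299 340 388 [17.8  15.54] 110.3
top0 431 188 242 [15.55 16.82] 80.3
q2 431 188 86 [15.6  16.97] 98.0
top0 482 362 0 None 110.9
q2 482 362 0 None 134.7
scene0 321 200 219 [15.19 15.89] 161.0
q1 321 200 112 [18.28 14.08] 149.7
```

View pics/r.png

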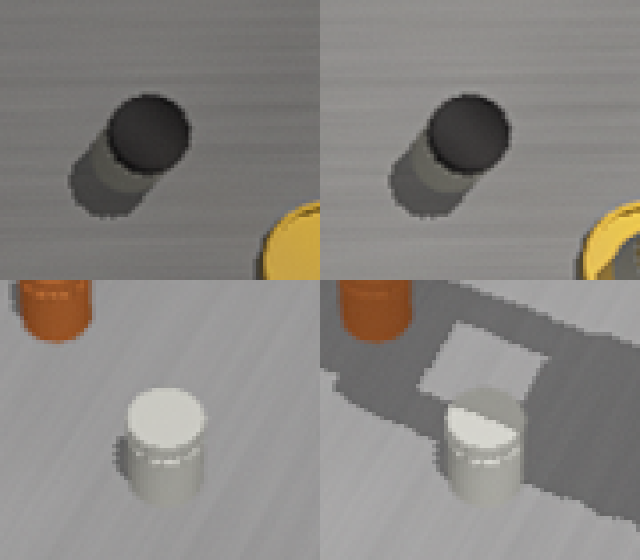

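The black, white and orange jars are at unchanged pixels; the differences are only exposure and arm shadow. Hand in.

```bash
python3 -c "
from h import *
print(manip.job_done());st()"
```

```text
the job is handed in; nothing more can be done
None
the job is handed in; nothing more can be done
```

The red, yellow, green and blue jars were placed in that order, each in the dish of its own colour. I handed the job in at about 44 s of the 99 s allowed.

- **Placing:** each jar was lowered until light contact (5–8 N) at the height worked out in advance, then released before the gripper rose.
- **Final pictures:** both cameras show red and blue, and the top camera shows yellow and green, upright and inside their dishes, with the gripper up and clear. The arm hid the green jar in the last scene picture, but it stood upright in its dish in the scene picture taken right after release.
- **Bystander jars:** a plain before-and-after comparison differed around the black and white jars. Close crops show this was only brightness and the arm's shadow. The black jar's lid centre moved less than 0.2 px in both views. The white and orange jars look unmoved in the scene crop; the arm hid them from the top camera.
- **Order:** I followed your text for the order; the screen itself was mostly out of view.
- **Measurements:** the two cameras disagreed by up to about 4 mm, so I used averages.

The hand-in reported no verdict.

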